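Fit the carrying post into the marker carousel

TASK

Lift the metal carrying post out of the black marker box by its blue ring and push its keyed end down into the hub of the marker carousel, turning the post until the key slips into the keyway. Keep pushing against the spring in the hub until the collar sits flush on the hub, and finish there, still gripping the ring and holding the post pressed fully home so that I can tighten the grub screw. Leave the other things on the desk alone.

Things in the scene. Friction and masses are not known exactly. Their poses are not given: they have to be found in the camera images.
- post_ring (a point): Centre of the upright blue ring handle on top of the loose aluminium post (0.2 kg). Ring: 46 mm outside, 22 mm hole, 12 mm thick; its flat faces look along the post's +y and -y (pinch it across y from above). z up along the post, x to the side with the key. At the start the ring's centre is 153 mm above the desk; below it a 14 mm neck down to 83 mm, then the collar
- post_collar (a point): Centre of the underside of the post's collar (34 mm diameter, 10 mm thick), 93 mm below the ring's centre, same axes. At the start the collar rests on the box's pocket walls. A red mark on its top and edge shows the key side (+x). The 16 mm shank goes on 45 mm below this point
- post_foot (a point): Centre of the shank's lower end, 45 mm below the collar's underside, same axes. The lowest 14 mm is a plain round nose (16 mm, tapered to 11 mm over the last 4 mm); from there up to the collar a brass key, 6 mm wide and 31 mm long, stands 4.5 mm proud of the shank on the +x side. At the start it hangs 45 mm deep in the pocket: lift 50 mm or more to clear the box
- hub_mouth (a point): Centre of the top face of the carousel's aluminium hub (52 mm diameter), 85 mm above the desk; z up, x towards the keyway, which a red mark on the face shows. Upright bore 18 mm in diameter with one keyway 8 mm wide reaching 14 mm from the axis. A key that misses the keyway rests on the face with the collar 31 mm above it
- spring_seat (a joint): Sprung seat inside the bore, 0 = up, in m pressed down. The post's foot meets it when the collar is 8 mm above the hub; it pushes up with 5 N there and 9 N at 0.008 (collar flush), more than the post's weight: if let go, the post rises again
- tray (a joint): Turn of the carousel's tray and hub on the foot, rad, anticlockwise from above; about 0.25 N m turns it, else it stays. Tray: white rim 180 mm in diameter, its top 66 mm above the desk
- marker_box: The black gridded marker box, 158 mm (its x) by 96 mm (its y) by 60 mm high, fixed, open 28 mm pockets with 3 mm walls; origin under its centre. Only the post is in it, in the pocket 31 mm from the centre towards its -x
- carousel: The marker carousel's fixed black foot, 160 mm diameter; origin at the centre of its underside on the desk, on the hub's axis
- pink_marker_mid (a point): Middle of a white marker with pink ends lying on the desk, 155 by 16 by 16 mm, bystander
- grey_marker_mid (a point): Middle of a white marker with grey ends lying on the desk, 155 by 16 by 16 mm, bystander
- hex_key: Dark steel hex key lying on the desk, 85 by 27 by 5 mm, bystander; origin under its long leg's middle
- eraser: White eraser in a blue sleeve, 22 by 45 by 12 mm, bystander; origin under its centre
- ink_bottle: Small purple ink bottle with black cap, 36 mm diameter, 75 mm high, bystander; origin under its centre
- tape_roll: Tan roll of tape lying flat, 70 mm diameter, 18 mm high, bystander; origin under its centre
- coffee_mug: Blue coffee mug, 80 mm diameter, 92 mm high, bystander; origin under its centre
Not all that is in view belongs to the job. What is shaped like the part that bears post_ring but purple is not meant.

How it is judged:
By the outcome, as a careful person would: the job done as asked, in the order asked, and still so for the second after the job is handed in, while the arm keeps its last pose, push and grip.
It also fails if it takes over 51 s, if anything falls off the work surface, if the arm or the gripper's body presses on something with over 40 N, if the wrist force passes 120 N, or if a joint passes its speed limit or range.

ROBOT

A 7-joint arm with a two-finger parallel gripper is mounted at the origin on the work surface. World frame = base frame: x ahead of the robot, y to its left, z up, the work surface at z = 0. Lengths are in mm, angles in rad, forces in N, time in s.
With the tool pointing down it reaches from about 400 to 875 mm from the base axis. Payload 4.4 kg.
Tool frame: the origin (TCP) lies at the very end of the fingers, on their centre line; the grasp point (between the pads) lies 19 mm behind it (grip_depth is the distance from the TCP to the grasp point, in mm); z points along the fingers, y is the direction in which the jaws open and shut (so a half turn about z gives the same grasp; the last joint's range is limited). The gripper opens to 85 mm and grips with 20 to 120 N. Pads are 22 mm wide; open, the fingers measure 114 mm over their backs; the gripper's body (76 mm by 85 mm) begins 54 mm behind the grasp point. The pads swing forward as they close: fully open they stand 13 mm farther back than shut.
Start: joints at [-1.407, 0.628, 0.038, 1.517, -0.027, 0.996, -0.02], TCP at [148.033, 632.933, 231.313] pointing down, gripper open.
Joint ranges: [-3.06, 3.06], [-0.37, 2.12], [-1.25, 1.32], [0.18, 2.47], [-1.1, 4.24], [0.23, 1.98], [-2.94, 2.94]. Speed limits (rad/s): [2.57, 2.57, 3.14, 3.14, 3.14, 3.14, 3.14].

INTERFACE

Orientations are given as [roll, pitch, yaw] about the fixed x, y, z axes, in that order (R = Rz(yaw) Ry(pitch) Rx(roll)).
In Python, from cell import read_state, get_image, finish_job, recognise, outline_of, grip_depth gives the robot as it stands. The module is installed in compiled form; this text tells all that it offers.
- The arm moves only by the tool send_rows, never from a script. Its argument "rows" is a list of rows, each a list of 5 numbers: the gripper command: -1 is shut, 1 is fully open, values between are in proportion, then the shift along the tool's x, y, z in m, then the turn about the tool's z in rad. In form: [[claw, tx, ty, tz, roll], ...]. A call has 1 to 12 rows; each row shifts and turns the pose as measured when the row begins, along the tool's axes as they then stand; what a row does not reach is not made up. A row lasts 1/12 s, in which the tool goes at most 41.7 mm and 7.16 degrees, less where a joint would pass 70% of its speed; a pose out of reach is approached as far as the arm can. A call with a gripper value outside its range is refused whole. The fingers move at their own pace and stop on an object; the grip force is fixed at half the most. Time passes only in rows, so rows that do not move let the fingers close. It gives the time, the measured TCP pose, the force and the opening at its end, in the units of the state.
- read_state(): the state, without advancing time (a new reading comes with each control period).
- get_image(name): name is "side" or "top"; returns a dict with "image" (384x512x3 uint8, blue, green, red), "z_map" (384x512 float32, mm along the optical axis (not along the pixel's ray), 0 where there is no reading), "K" (3x3 intrinsics, pixels), "R" (3x3) and "t" (3): a world point X has camera coordinates R X + t. Camera axes: x right, y down, z forward; pixel columns grow to the right and rows downward; lengths in mm; the calibration is good to about 2 mm. A picture is of the moment at which its call begins.
- finish_job(): hands the job in, once; it reports no verdict.
Trained networks look in a picture, given as the dict that the camera call returned (one of the last four; its "shot" number tells which), for a name from the list of things; names that differ only in an ending like _2 or _b are one class to them, and where a whole thing is asked for, a point or a joint stands for the part that bears it (a point fixed in the world has none). Each returns a list of dicts, best first, with "score" (0 to 1); they miss things now and then, are a little off and sometimes report something else, mostly with a low value. They report only what shows in the picture. A call takes as long as a camera call. They do not tell look-alikes from the thing itself.
- recognise(picture, query): "box" ([left, top, right, bottom] in pixels, round what is visible of it).
- outline_of(picture, query): "mask" (384x512 bool, what is visible of it) and "box" ([left, top, right, bottom] in pixels, round what is visible of it).
The state is a dict: "clock": time; "qpos": joint angles; "qd": joint speeds; "tau": joint torques, N m; "eef_pos": TCP position; "tool_rot": TCP orientation; "force": force on the tool from outside, world axes, zero at the start; "torque": the same for the moment, N m; "width": finger opening in mm.
Only numpy, scipy, OpenCV 4.12 (cv2) and the standard library are available. Lean on these libraries where they do the work, as an engineer would, in place of code of your own. Each camera call takes 0.05 s, during which the arm holds its last target.

## Working session

There is one attempt and no reset: what is moved stays moved. The work goes in short steps, Python scripts to look and compute and a tool call to move; the robot and the scene stay as the last step left them, time stands still between calls to the robot, and variables do not carry over. Pictures are saved under pics/ and viewed, and the job is handed in when it is done.

Besides the shell and the picture viewer there is one more tool, called after ">>>" as name(argument=value, ...) on one line, values as JSON. send_rows: Moves the arm, as the interface text tells. Its arguments: {"type":"object","properties":{"rows":{"type":"array"}},"required":["rows"]}

```bash
mkdir -p pics
python3 - <<'E'
from cell import *
import cv2,pickle
s=read_state();print({k:s[k] for k in s})
print(grip_depth if not callable(grip_depth) else grip_depth())
for n in("side","top"):
    p=get_image(n);cv2.imwrite(f"pics/{n}0.png",p["image"]);pickle.dump(p,open(f"{n}0.pkl","wb"))
    print(n,p["K"],p["R"],p["t"])
    for q in("post_ring","post_collar","hub_mouth","marker_box","carousel","tray","ink_bottle"):
        print(q,[(r["score"],r["box"]) for r in recognise(p,q)][:3])
E
```

```text
{'clock': 0.0, 'qpos': array([-1.40680229,  0.62936951,  0.03841483,  1.51835168, -0.02698217,
        0.9962891 , -0.02004834]), 'qd': array([-0.00027982, -0.00023114, -0.0002397 ,  0.00043815,  0.00132289,
        0.00040373, -0.00014338]), 'tau': array([-5.01389786e-04, -5.63403547e+01,  1.22601572e+00, -1.93440610e+01,
        1.09608166e-02,  1.06366063e-02, -8.04830592e-06]), 'eef_pos': array([147.87590471, 632.32317086, 230.37866041]), 'tool_rot': array([-3.13969247e+00,  2.50428216e-05,  2.91178231e+00]), 'force': array([ 0.6385952 ,  0.65465543, -0.84026457]), 'torque': array([-0.10288598,  0.00474503,  0.03739083]), 'width': 85.7536871137485}
18.700000000000003
side [[399.79205617   0.         266.38565349]
 [  0.         399.79205617 183.97663741]
 [  0.           0.           1.        ]] [[ 0.98028021 -0.19756242  0.0044494 ]
 [-0.09782568 -0.50471609 -0.85772478]
 [ 0.17169987  0.84037537 -0.51408988]] [-501.14633119  229.68099917  837.58696763]
post_ring [(0.93, [164.1, 149.5, 179.3, 201.8]), (0.9, [185.3, 135.9, 196.1, 182.6]), (0.79, [207.4, 144.3, 224.3, 189.4])]
po
[... 450 characters left out ...]
 [  0.         350.85118208 194.11269726]
 [  0.           0.           1.        ]] [[ 0.01874642 -0.99930777  0.03213346]
 [-0.99252746 -0.02247578 -0.11993362]
 [ 0.12057282 -0.02964502 -0.99226174]] [  86.32163447  585.39671462 1143.84054411]
post_ring [(0.61, [271.6, 243.9, 293.8, 263.0]), (0.58, [193.3, 235.0, 209.7, 245.1]), (0.53, [177.2, 274.6, 192.1, 284.7])]
post_collar [(0.62, [156.8, 252.6, 168.6, 272.5]), (0.56, [195.3, 235.3, 211.0, 247.1])]
hub_mouth [(0.92, [331.6, 194.2, 391.3, 251.6])]
marker_box [(0.9, [183.9, 203.4, 227.0, 256.9])]
carousel [(0.72, [334.6, 198.5, 389.5, 248.9])]
tray [(0.59, [332.5, 197.2, 390.7, 250.6])]
ink_bottle [(0.44, [305.3, 137.5, 320.9, 145.0])]
```

Run:
```python
import cv2
a=cv2.imread("pics/top0.png");cv2.imwrite("pics/top0b.png",cv2.resize(a[170:310,130:420],None,fx=2.7,fy=2.7,interpolation=cv2.INTER_CUBIC))
a=cv2.imread("pics/side0.png");cv2.imwrite("pics/side0b.png",cv2.resize(a[120:384,140:360],None,fx=2.2,fy=2.2,interpolation=cv2.INTER_CUBIC))
```

```text
(no output)
```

View pics/top0.png

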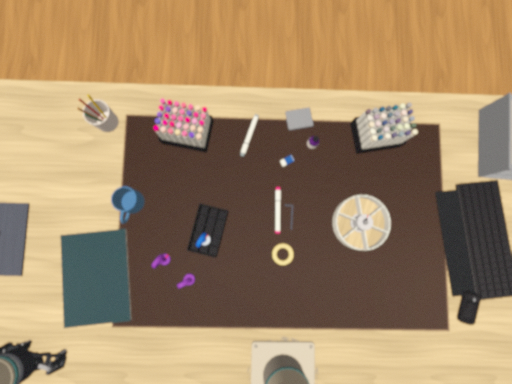

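View pics/side0.png

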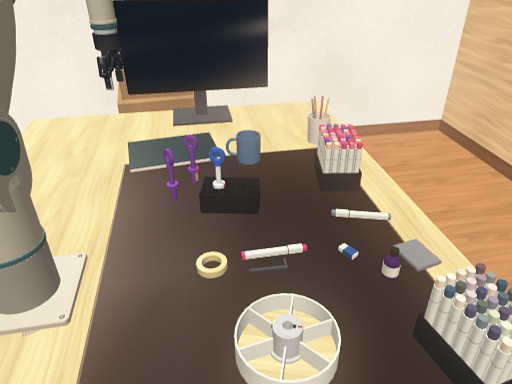

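```bash
sleep 1
```

```text
(no output)
```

View pics/top0b.png

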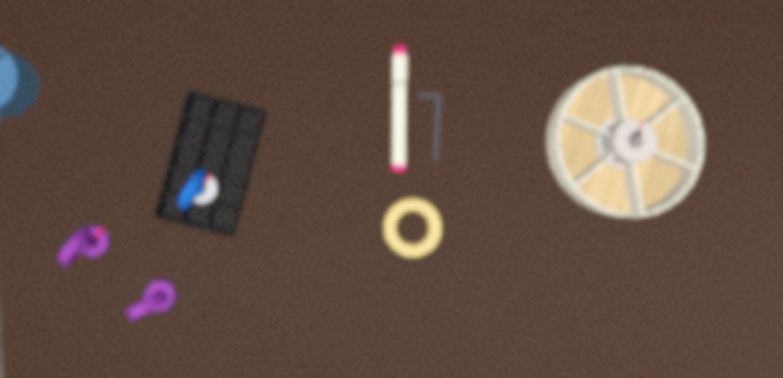

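View pics/side0b.png

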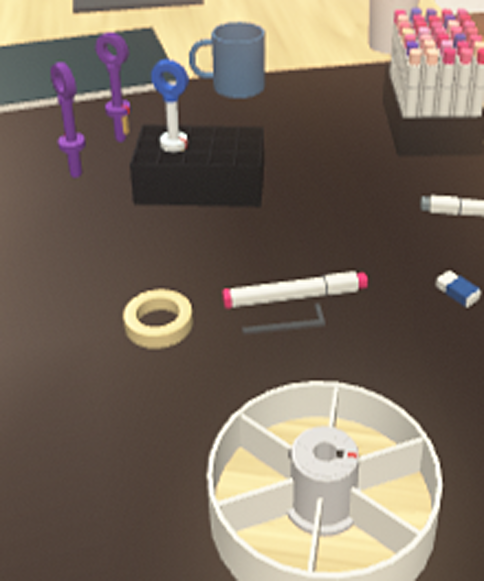

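The top view shows the box at about (208,230), with the blue ring over it at (201,240) and the red collar mark to its upper right. The hub is at about (364,221) with its red mark up and to the right. The side view shows the blue ring at (217,157) and the hub mouth at (288,325), its keyway pointing right. The two purple look-alikes stand outside the box. Next I'll measure positions.

```bash
cat > h.py <<'E'
import numpy as np,cv2,pickle
def cloud(p):
    z=p["z_map"].astype(float);K=p["K"];v,u=np.mgrid[:384,:512]
    c=np.stack([(u-K[0,2])/K[0,0]*z,(v-K[1,2])/K[1,1]*z,z],-1)
    w=(c-p["t"])@p["R"]
    w[z<=0]=np.nan
    return w
def onplane(p,u,v,h):
    K=p["K"];d=np.array([(u-K[0,2])/K[0,0],(v-K[1,2])/K[1,1],1.])@p["R"]
    o=-p["R"].T@p["t"];return o+d*(h-o[2])/d[2]
def proj(p,X):
    c=p["R"]@np.array(X,float)+p["t"];q=p["K"]@c;return q[:2]/q[2]
E
python3 - <<'E'
from h import *
np.set_printoptions(precision=1,suppress=True)
for n in("side","top"):
    p=pickle.load(open(f"{n}0.pkl","rb"));w=cloud(p);hsv=cv2.cvtColor(p["image"],cv2.COLOR_BGR2HSV)
    H,S,V=[hsv[...,i].astype(int) for i in range(3)]
    roi=np.zeros((384,512),bool)
    if n=="side":roi[140:182,200:232]=1
    else: roi[228:252,188:216]=1
    m=roi&(abs(H-108)<14)&(S>140)
    v,u=np.nonzero(m);P=w[m];print(n,"blue",len(u),u.min(),u.max(),v.min(),v.max(),"cent",u.mean(),v.mean())
    ok=P[:,2]>110;Q=P[ok];print("cloud blue mean",np.nanmean(Q,0),"med",np.nanmedian(Q,0),Q.min(0),Q.max(0))
    c=Q[:,:2]-np.nanmean(Q[:,:2],0);U,s,Vt=np.linalg.svd(c,full_matrices=False);print("dir",Vt[0],np.degrees(np.arctan2(Vt[0,1],Vt[0,0])),s/np.sqrt(len(c)))
    print("on z=153",onplane(p,(u.min()+u.max())/2,(v.min()+v.max())/2,153))
    # red marks
    r=((H<8)|(H>172))&(S>110)&(V>80)
    for nm,(a,b,c1,d) in {"collar":((175,195,205,232) if n=="side" else (228,250,195,216)),"hub":((312,345,270,310) if n=="side" else (205,232,350,380))}.items():
        mm=np.zeros_like(r);mm[a:b,c1:d]=r[a:b,c1:d];v,u=np.nonzero(mm)
        if len(u):print(nm,"red",len(u),u.mean(),v.mean(),np.nanmedian(w[mm],0),"plane",onplane(p,u.mean(),v.mean(),70 if nm=="collar" else 85))
    # hub top, box top
    hb=np.zeros_like(r);hb[(slice(300,360),slice(250,320)) if n=="side" else (slice(195,250),slice(335,392))]=1
    hm=hb&(abs(w[...,2]-85)<6);
    print("hub pts",hm.sum(),np.nanmean(w[hm],0),w[hm].min(0),w[hm].max(0))
    tm=hb&(abs(w[...,2]-66)<6);
    bm=(abs(w[...,2]-60)<6)&(V<90)
    bb=np.zeros_like(r);bb[(slice(170,216),slice(195,264)) if n=="side" else (slice(198,260),slice(183,232))]=1
    bm&=bb;Pb=w[bm][:,:2].astype(np.float32);print("box",len(Pb),cv2.minAreaRect(Pb))
    if n=="top":
        tr=(w[...,2]>58)&(w[...,2]<75);t2=np.zeros_like(tr);t2[185:262,322:402]=tr[185:262,322:402]
        print("rim",cv2.minEnclosingCircle(w[t2][:,:2].astype(np.float32)))
E
```

```text
side blue 160 209 223 147 165 cent 216.29375 155.88125
cloud blue mean [428.3 256.2 153.9] med [428.5 255.6 153.4] [409.8 244.8 127.1] [445.8 267.9 178.4]
dir [ 0.9 -0.5] -31.42646509494945 [11.5  2. ]
on z=153 [427.6 257.6 153. ]
collar red 4 224.0 185.5 [443.7 253.1  63.4] plane [442.8 242.1  70. ]
hub red 5 299.8 326.2 [ 515.3 -260.    87.6] plane [ 515.5 -258.3   85. ]
hub pts 636 [ 494.8 -255.1   85.4] [ 469.  -278.5   79. ] [ 520.6 -225.6   88.8]
box 695 ((460.29815673828125, 254.05125427246094), (101.20826721191406, 158.5602264404297), 77.31925964355469)
top blue 87 195 205 232 247 cent 200.04597701149424 239.77011494252875
cloud blue mean [428.7 259.5 170.6] med [429.1 260.  172.4] [408.5 247.9 145.4] [449.6 273.6 179. ]
dir [-0.9  0.5] 152.82161184945326 [12.8  3.5]
on z=153 [430.3 263.2 153. ]
hub pts 182 [ 494.3 -252.    84.9] [ 469.3 -278.5   79.2] [ 517.8 -227.6   90.6]
box 340 ((459.65899658203125, 253.64773559570312), (96.70123291015625, 157.7514190673828), 77.15188598632812)
rim ((495.5140686035156, -253.11732482910156), 90.48402404785156)
```

```bash
cat > fit.py <<'E'
from h import *
from scipy.optimize import minimize
np.set_printoptions(precision=2,suppress=True)
# points of ring handle volume
g=np.random.default_rng(0)
a=np.linspace(0,2*np.pi,120);
pts=[]
for r in np.linspace(11,23,7):
    for y in np.linspace(-6,6,5):
        pts.append(np.c_[r*np.cos(a),np.full_like(a,y),r*np.sin(a)])
pts=np.concatenate(pts)
S=4
def ren(p,x,y,yaw,z=153,roi=None):
    R=np.array([[np.cos(yaw),-np.sin(yaw),0],[np.sin(yaw),np.cos(yaw),0],[0,0,1]])
    X=pts@R.T+[x,y,z];c=X@p["R"].T+p["t"];q=c@p["K"].T;q=q[:,:2]/q[:,2:]
    im=np.zeros(((roi[1]-roi[0])*S,(roi[3]-roi[2])*S),np.uint8)
    u=np.round((q[:,0]-roi[2]+.5)*S).astype(int);v=np.round((q[:,1]-roi[0]+.5)*S).astype(int)
    ok=(u>=0)&(v>=0)&(u<im.shape[1])&(v<im.shape[0]);im[v[ok],u[ok]]=1
    im=cv2.morphologyEx(im,cv2.MORPH_CLOSE,np.ones((3,3)))
    return cv2.resize(im.astype(np.float32),None,fx=1/S,fy=1/S,interpolation=cv2.INTER_AREA)
rois={"side":(140,182,200,232),"top":(226,254,186,216)}
P={n:pickle.load(open(f"{n}0.pkl","rb")) for n in rois}
M={}
for n,r in rois.items():
    im=P[n]["image"][r[0]:r[1],r[2]:r[3]].astype(float)
    b,gg,rr=im[...,0],im[...,1],im[...,2]
    M[n]=np.clip((b-rr)/(np.percentile(b-rr,98 if n=="side" else 95)),0,1)
def cost(x,ns):
    return sum(((ren(P[n],*x[:3],roi=rois[n])-M[n])**2).sum() for n in ns)
if __name__=="__main__":
  for ns in (["side"],["top"],["side","top"]):
    best=min((minimize(cost,[430,260,np.radians(y0)],args=(ns,),method="Nelder-Mead",options=dict(initial_simplex=[[430,260,np.radians(y0)],[436,260,np.radians(y0)],[430,266,np.radians(y0)],[430,260,np.radians(y0+15)]])) for y0 in(-40,-30,-20)),key=lambda r:r.fun)
    print(ns,best.x[:2],np.degrees(best.x[2]),best.fun)
  # purple & hub
  for n in rois:
    p=P[n];w=cloud(p);hsv=cv2.cvtColor(p["image"],cv2.COLOR_BGR2HSV).astype(int)
    m=(abs(hsv[...,0]-143)<12)&(hsv[...,1]>110)&(w[...,2]>5)
    k,l,st,ce=cv2.connectedComponentsWithStats(m.astype(np.uint8))
    for i in range(1,k):
        if st[i,4]>15:print(n,"purple",st[i],np.nanmedian(w[l==i],0),w[l==i].min(0),w[l==i].max(0))
E
python3 fit.py
```

```text
['side'] [428.88 261.81] -41.46322677074726 31.787135769117697
['top'] [430.07 262.67] -26.930301708967807 5.643419710219479
['side', 'top'] [428.89 262.61] -29.88406660233729 41.80067564105781
side purple [184 135  15  49 287] [364.2  381.97 107.91] [346.43 368.41   6.26] [383.8  397.28 162.37]
side purple [163 149  16  51 339] [303.85 300.92  91.54] [289.37 283.98   5.17] [319.13 321.76 163.66]
side purple [385 255   7   7  23] [757.76 -96.2   53.14] [ 754.44 -103.24   48.77] [763.23 -89.83  57.08]
top purple [310 137   9   8  40] [763.12 -90.13  53.5 ] [ 756.22 -110.49   45.25] [782.44 -82.    74.37]
top purple [152 254  19  14 142] [363.63 381.4  134.58] [335.22 369.6    5.43] [383.11 436.78 164.27]
top purple [177 274  18  15 134] [307.   302.5  144.06] [288.2  283.97  47.76] [319.53 325.78 166.94]
```

Run:
```python
from h import *
np.set_printoptions(precision=1,suppress=True)
out=[]
for n in("top","side"):
    p=pickle.load(open(f"{n}0.pkl","rb"))
    # rectified view of the plane z=85, 0.5mm/px, up = +x, right=-y
    N=240;ii,jj=np.mgrid[:N,:N];X=495+(N/2-ii)*.4;Y=-253-(jj-N/2)*.4
    c=np.stack([X,Y,np.full_like(X,85)],-1)@p["R"].T+p["t"];q=c@p["K"].T
    mu=(q[...,0]/q[...,2]).astype(np.float32);mv=(q[...,1]/q[...,2]).astype(np.float32)
    im=cv2.remap(p["image"],mu,mv,cv2.INTER_CUBIC);im=cv2.resize(im,(400,400));
    cv2.circle(im,(200,200),int(26/.4*400/240),(0,255,0),1);out.append(im)
    hsv=cv2.cvtColor(p["image"],cv2.COLOR_BGR2HSV).astype(int)
    im=p["image"].astype(float);red=np.clip(im[...,2]-(im[...,0]+im[...,1])/2-20,0,None)
    g=cv2.remap(red.astype(np.float32),mu,mv,cv2.INTER_LINEAR)
    r=np.hypot(X-495,Y+253);g=g*(r<28)
    print(n,"red centroid",(g*X).sum()/g.sum(),(g*Y).sum()/g.sum(),g.max())
cv2.imwrite("pics/hub.png",np.hstack(out))
```

```text
top red centroid 500.43057573814696 -265.1410438750203 28.39502
side red centroid 507.4772720910881 -247.16262532798942 132.3711
```

View pics/hub.png

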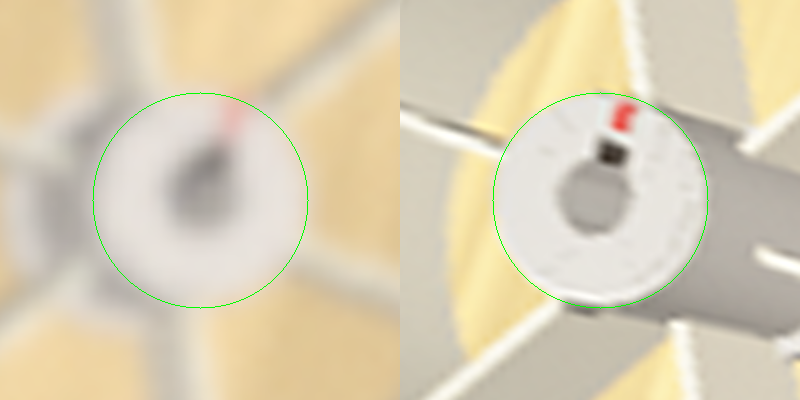

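Measurements agree:

| Thing | Position (mm) | Yaw |
|---|---|---|
| Ring | (429, 262) | about -29° |
| Hub | (495.5, -252.3) | keyway about -21° |

The purple look-alikes are well away from both. I'll move over the ring now.

>>> send_rows(rows=[[0.1,-0.03,-0.0247,0,0],[0.1,-0.03,-0.0247,0,0],[0.1,-0.03,-0.0247,0,0],[0.1,-0.03,-0.0247,0,0],[0.1,-0.03,-0.0247,0,0],[0.1,-0.03,-0.0247,0,0],[0.1,-0.03,-0.0247,0,0],[0.1,-0.03,-0.0247,0,0],[0.1,-0.03,-0.0247,0,0],[0.1,-0.03,-0.0247,0,0],[0.1,-0.03,-0.0247,0,0]])

```text
clock: 1.72
eef_pos: [411.0, 291.8, 228.5]
tool_rot: [3.131, -0.005, 2.934]
force: [0.1, 0.9, 0.4]
width: 46.8
```

```bash
cat > rem.py <<'E'
import sys,numpy as np
from cell import read_state
from scipy.spatial.transform import Rotation as Ro
s=read_state();x,y,z,yaw=map(float,sys.argv[1:5])
R=Ro.from_euler("xyz",s["tool_rot"]);d=R.inv().apply(np.array([x,y,z])-s["eef_pos"])
yw=np.degrees(s["tool_rot"][2]);dy=(yaw-yw+180)%360-180
print("t",s["clock"],"pos",s["eef_pos"].round(1),"rpy",np.degrees(s["tool_rot"]).round(2),"q",s["qpos"].round(2),"w",round(s["width"],1),"F",s["force"].round(1),"T",s["torque"].round(2))
print("tool shift mm",d.round(1),"roll rad",round(-np.radians(dy),3))
E
python3 rem.py 429.2 261.8 230 150.8
```

```text
t 1.7167 pos [411.  291.8 228.5] rpy [179.38  -0.27 168.08] q [-0.7   0.42  0.04  1.93 -0.04  0.79  0.73] w 46.8 F [0.1 0.9 0.4] T [-0.02 -0.12 -0.  ]
tool shift mm [-24.  -25.5  -1.9] roll rad 0.302
```

>>> send_rows(rows=[[0.1,-0.012,-0.0128,0,0],[0.1,-0.012,-0.0128,0,0],[0.1,0,0,0,0.1],[0.1,0,0,0,0.1],[0.1,0,0,0,0.1],[0.1,0,0,0,0]])

```text
clock: 2.22
eef_pos: [439.2, 246.9, 229.6]
tool_rot: [3.132, -0.0, 2.597]
force: [0.6, 0.2, -0.1]
width: 47.5
```

```bash
python3 rem.py 429.2 261.8 134 150.8
python3 - <<'E'
from cell import *
import cv2
p=get_image("side");cv2.imwrite("pics/s1.png",cv2.resize(p["image"][80:220,140:290],None,fx=4,fy=4,interpolation=cv2.INTER_CUBIC))
E
```

```text
t 2.2167 pos [439.2 246.9 229.6] rpy [ 1.7946e+02 -2.0000e-02  1.4882e+02] q [-0.67  0.42  0.14  1.93 -0.09  0.79  0.55] w 47.5 F [ 0.6  0.2 -0.1] T [-0.05  0.02  0.01]
tool shift mm [16.2  6.6 95.7] roll rad -0.035
```

View pics/s1.png

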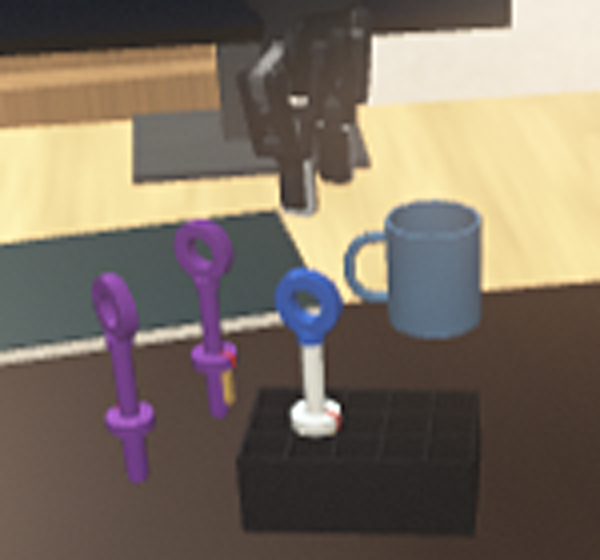

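The gripper is above and slightly right of the blue ring. It overshot by about 17 mm because of tracking lag, so I'll correct that in smaller rows.

>>> send_rows(rows=[[0.0,0.008,0.0033,0,-0.017],[0.0,0.008,0.0033,0,-0.017],[0.0,0,0,0.01,0],[0.0,0,0,0.015,0],[0.0,0,0,0.01,0],[0.0,0,0,0,0]])

```text
clock: 2.77
eef_pos: [425.4, 268.2, 194.8]
tool_rot: [3.127, -0.001, 2.662]
force: [-0.4, -0.2, -0.1]
width: 42.8
```

```bash
python3 rem.py 429.2 261.8 134 150.8
```

```text
t 2.7667 pos [425.4 268.2 194.8] rpy [ 1.7918e+02 -5.0000e-02  1.5250e+02] q [-0.69  0.47  0.11  1.98 -0.09  0.69  0.57] w 42.8 F [-0.4 -0.2 -0.1] T [-0.06  0.01 -0.01]
tool shift mm [-6.4 -4.8 60.8] roll rad 0.03
```

>>> send_rows(rows=[[0.0,-0.005,-0.0036,0,0.02],[0.0,0,0,0.0,0],[0.0,0,0,0.0,0]])

```text
clock: 3.02
eef_pos: [427.1, 264.4, 195.3]
tool_rot: [3.127, -0.002, 2.647]
force: [-0.7, 1.1, -0.2]
width: 42.3
```

```bash
python3 rem.py 429.2 261.8 134 150.8
```

```text
t 3.0167 pos [427.1 264.4 195.3] rpy [ 1.7916e+02 -1.3000e-01  1.5164e+02] q [-0.69  0.47  0.12  1.98 -0.1   0.69  0.57] w 42.3 F [-0.7  1.1 -0.2] T [ 0.    0.   -0.02]
tool shift mm [-3.3 -2.2 61.3] roll rad 0.015
```

>>> send_rows(rows=[[0.0,-0.002,-0.001,0.008,0.01],[0.0,-0.002,-0.001,0.012,0.01],[0.0,0,0,0.012,0],[0.0,0,0,0.008,0],[0.0,0,0,0.004,0],[0.0,0,0,0,0]])

```text
clock: 3.52
eef_pos: [432.4, 261.9, 150.8]
tool_rot: [3.121, 0.001, 2.624]
force: [-0.3, 0.8, 0.8]
width: 42.8
```

```bash
python3 rem.py 429.2 261.8 134 150.8
```

```text
t 3.5167 pos [432.4 261.9 150.8] rpy [1.7883e+02 3.0000e-02 1.5036e+02] q [-0.67  0.54  0.11  2.02 -0.12  0.58  0.57] w 42.8 F [-0.3  0.8  0.8] T [-0.03  0.07 -0.02]
tool shift mm [ 2.8 -2.  16.8] roll rad -0.008
```

>>> send_rows(rows=[[0.0,0.002,-0.001,0.006,0],[0.0,0.001,-0.001,0.006,0],[0.0,0,0,0.003,0],[0.0,0,0,0,0]])

```text
clock: 3.85
eef_pos: [429.1, 262.2, 135.0]
tool_rot: [3.12, 0.001, 2.624]
force: [-0.3, 0.2, -0.7]
width: 42.8
```

```bash
python3 rem.py 429.2 261.8 134 150.8
python3 - <<'E'
from cell import *
import cv2,numpy as np
p=get_image("side");a=cv2.resize(p["image"][110:210,170:270],None,fx=5,fy=5,interpolation=cv2.INTER_CUBIC)
q=get_image("top");b=cv2.resize(q["image"][200:270,170:240],(500,500),interpolation=cv2.INTER_CUBIC)
cv2.imwrite("pics/s2.png",cv2.resize(np.hstack([a,b]),(800,400)))
E
```

```text
t 3.85 pos [429.1 262.2 135. ] rpy [1.7875e+02 6.0000e-02 1.5036e+02] q [-0.67  0.56  0.1   2.04 -0.12  0.53  0.57] w 42.8 F [-0.3  0.2 -0.7] T [-0.03  0.04 -0.01]
tool shift mm [-0.3 -0.3  1. ] roll rad -0.008
```

View pics/s2.png

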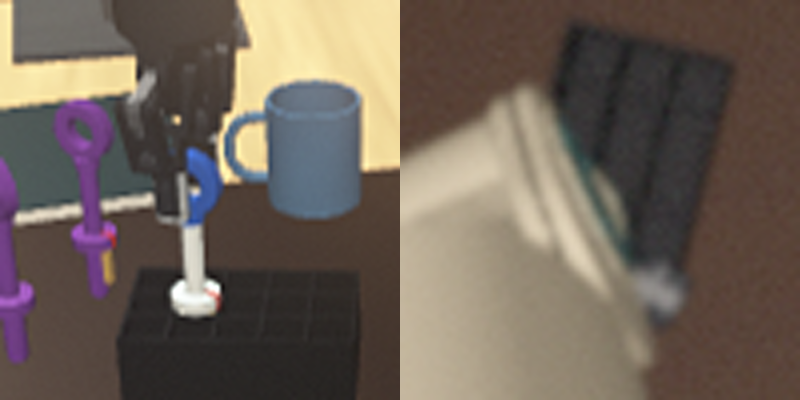

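The front finger hides the left half of the ring. The visible 16 mm of blue at (205,190) matches the geometry for a centred grasp. I'll close the gripper.

>>> send_rows(rows=[[-1,0,0,0,0],[-1,0,0,0,0],[-1,0,0,0,0],[-1,0,0,0,0],[-1,0,0,0,0],[-1,0,0,0,0],[-1,0,0,0,0],[-1,0,0,0,0]])

```text
clock: 4.62
eef_pos: [429.9, 262.4, 136.4]
tool_rot: [3.118, 0.002, 2.624]
force: [-0.2, -0.6, 0.1]
width: 5.3
```

```bash
python3 rem.py 429.2 261.8 134 150.8
```

```text
t 4.6167 pos [429.9 262.4 136.4] rpy [1.7865e+02 1.2000e-01 1.5034e+02] q [-0.67  0.56  0.1   2.04 -0.12  0.53  0.57] w 5.3 F [-0.2 -0.6  0.1] T [-0.05  0.03  0.03]
tool shift mm [ 0.3 -0.9  2.3] roll rad -0.008
```

>>> send_rows(rows=[[-1,0,0,0,0]])

```text
clock: 4.7
eef_pos: [429.9, 262.4, 136.4]
tool_rot: [3.118, 0.002, 2.624]
force: [0.6, -0.7, -0.7]
width: 5.3
```

```bash
cat > look.py <<'E'
import sys
from cell import *
import cv2,numpy as np,pickle
n,a,b,c,d,o=sys.argv[1],*map(int,sys.argv[2:6]),sys.argv[6]
p=get_image(n);pickle.dump(p,open(o+".pkl","wb"));f=min(800/(d-c),600/(b-a));cv2.imwrite(f"pics/{o}.png",cv2.resize(p["image"][a:b,c:d],None,fx=f,fy=f,interpolation=cv2.INTER_CUBIC))
E
python3 look.py side 110 210 170 270 s3; python3 rem.py 429.2 261.8 134 150.8
```

```text
t 4.75 pos [429.9 262.5 136.4] rpy [1.7865e+02 1.3000e-01 1.5035e+02] q [-0.67  0.56  0.1   2.04 -0.12  0.53  0.57] w 5.2 F [-0.3  0.6 -1. ] T [-0.07  0.07 -0.05]
tool shift mm [ 0.3 -1.   2.4] roll rad -0.008
```

View pics/s3.png

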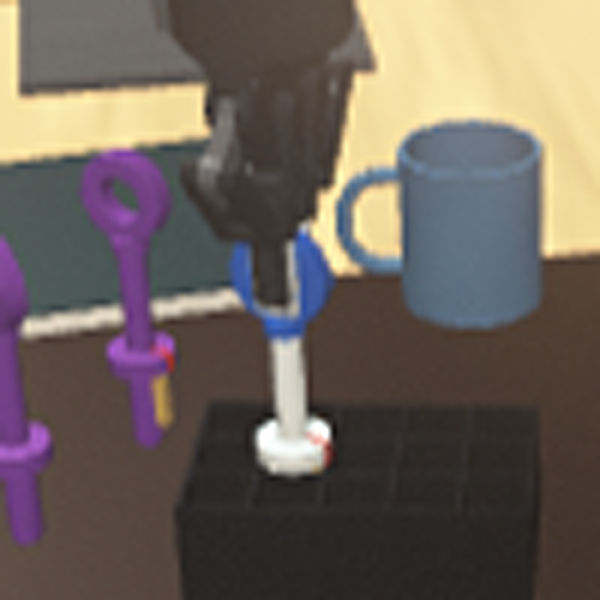

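The closed fingers are centred on the ring at (280,280). The width reads 5.3 mm, but the ring is 12 mm thick, so I'll lift carefully and check the hold.

>>> send_rows(rows=[[-1,0,0,-0.004,0],[-1,0,0,-0.006,0],[-1,0,0,-0.008,0],[-1,0,0,-0.006,0],[-1,0,0,0,0]])

```text
clock: 5.17
eef_pos: [429.2, 261.8, 162.4]
tool_rot: [3.119, 0.002, 2.624]
force: [-0.0, -0.3, -2.4]
width: 5.4
```

```bash
python3 look.py side 90 210 160 280 s4; python3 rem.py 429.2 261.8 200 150.8
```

```text
t 5.2167 pos [429.1 261.7 162.1] rpy [1.7871e+02 9.0000e-02 1.5034e+02] q [-0.67  0.51  0.11  2.02 -0.11  0.6   0.57] w 5.2 F [ 0.2  0.7 -2. ] T [-0.03  0.01  0.02]
tool shift mm [ -0.1   0.9 -37.9] roll rad -0.008
```

View pics/s4.png

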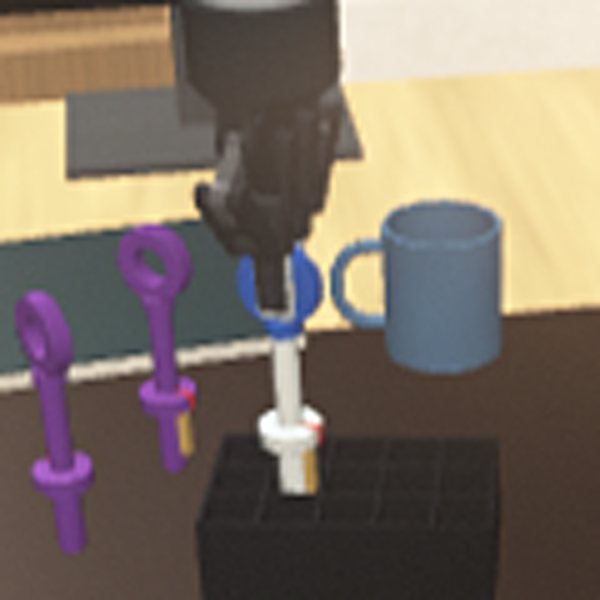

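The lift worked: the post rises with the ring, the wrist carries about 2 N, and the brass key shows at the lower right (310,470), clear of the look-alikes. I'll raise it clear of the box.

>>> send_rows(rows=[[-1,0,0,-0.008,0],[-1,0,0,-0.012,0],[-1,0,0,-0.015,0],[-1,0,0,-0.015,0],[-1,0,0,-0.01,0],[-1,0,0,-0.005,0],[-1,0,0,0,0]])

```text
clock: 5.8
eef_pos: [427.1, 259.8, 231.8]
tool_rot: [3.121, 0.001, 2.624]
force: [0.1, -0.3, -1.7]
width: 5.3
```

```bash
python3 rem.py 495.5 -252.3 235 159
```

```text
t 5.8 pos [427.1 259.8 231.8] rpy [1.7882e+02 3.0000e-02 1.5034e+02] q [-0.69  0.41  0.13  1.95 -0.09  0.77  0.55] w 5.3 F [ 0.1 -0.3 -1.7] T [-0.04  0.02  0.02]
tool shift mm [-312.8 -411.   -11.5] roll rad -0.151
```

>>> send_rows(rows=[[-1,-0.006,-0.008,-0.0006,0],[-1,-0.012,-0.016,-0.0006,0],[-1,-0.018,-0.0235,-0.0006,0],[-1,-0.018,-0.0235,-0.0006,0],[-1,-0.018,-0.0235,-0.0006,0],[-1,-0.018,-0.0235,-0.0006,0],[-1,-0.018,-0.0235,-0.0006,0],[-1,-0.018,-0.0235,-0.0006,0],[-1,-0.018,-0.0235,-0.0006,0],[-1,-0.018,-0.0235,-0.0006,0],[-1,-0.018,-0.0235,-0.0006,0],[-1,-0.018,-0.0235,-0.0006,0]])

```text
clock: 6.8
eef_pos: [466.0, -77.5, 226.6]
tool_rot: [3.129, -0.011, 2.637]
force: [1.0, -0.5, -0.8]
width: 5.5
```

```bash
python3 rem.py 495.5 -252.3 235 159
```

```text
t 6.8 pos [466.  -77.5 226.6] rpy [179.26  -0.65 151.09] q [-0.01  0.39  0.17  2.   -0.12  0.77  1.3 ] w 5.5 F [ 1.  -0.5 -0.8] T [ 0.03 -0.07 -0.01]
tool shift mm [-110.2 -138.6  -11.4] roll rad -0.138
```

>>> send_rows(rows=[[-1,-0.018,-0.022,-0.001,-0.01],[-1,-0.018,-0.022,-0.001,-0.02],[-1,-0.014,-0.018,-0.001,-0.02],[-1,-0.01,-0.012,-0.001,-0.02],[-1,-0.006,-0.008,-0.001,-0.02],[-1,0,0,0,0],[-1,0,0,0,0]])

```text
clock: 7.38
eef_pos: [478.1, -200.2, 224.5]
tool_rot: [3.136, -0.019, 2.712]
force: [-0.2, 1.8, -2.0]
width: 5.3
```

```bash
python3 rem.py 495.5 -252.3 235 159
```

```text
t 7.3833 pos [ 478.1 -200.2  224.5] rpy [179.69  -1.1  155.41] q [ 0.23  0.46  0.17  1.88 -0.11  0.83  1.6 ] w 5.3 F [-0.2  1.8 -2. ] T [ 0.02 -0.01  0.02]
tool shift mm [-37.2 -40.1 -11.4] roll rad -0.063
```

>>> send_rows(rows=[[-1,-0.008,-0.009,-0.002,-0.015],[-1,-0.009,-0.01,-0.002,-0.015],[-1,-0.007,-0.008,-0.002,-0.015],[-1,-0.005,-0.005,0,0],[-1,0,0,0,0],[-1,0,0,0,0]])

```text
clock: 7.88
eef_pos: [488.7, -235.8, 226.6]
tool_rot: [3.132, -0.03, 2.762]
force: [-0.3, 0.7, -1.5]
width: 4.8
```

```bash
python3 rem.py 495.5 -252.3 235 159; python3 look.py side 150 384 200 400 s5;python3 look.py top 170 270 310 410 t5
```

```text
t 7.8833 pos [ 488.7 -235.8  226.6] rpy [179.45  -1.7  158.27] q [ 0.3   0.5   0.15  1.8  -0.11  0.88  1.7 ] w 4.8 F [-0.3  0.7 -1.5] T [ 0.01  0.03 -0.01]
tool shift mm [-12.2 -12.8  -8.9] roll rad -0.013
```

View pics/s5.png

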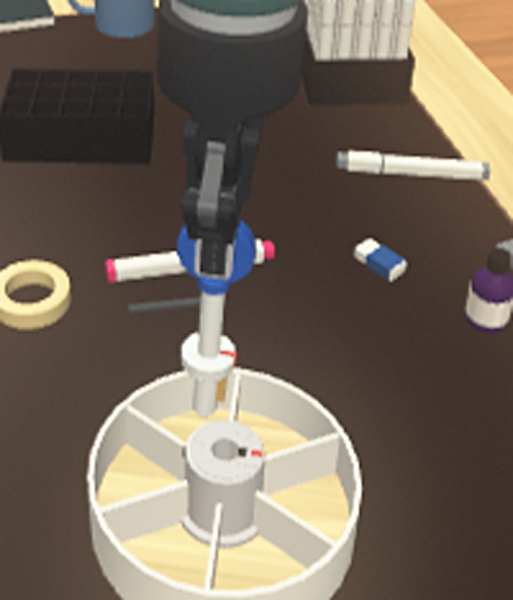

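View pics/t5.png

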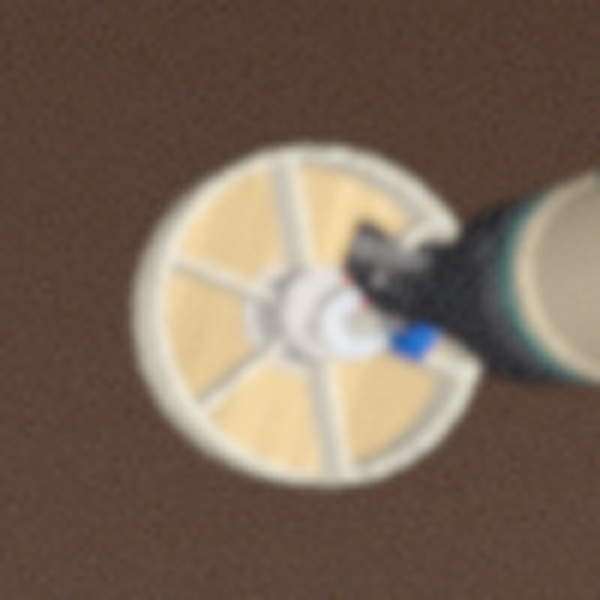

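The side view shows the post hanging at (210,340), to the upper left of the hub mouth at (222,447), leaning slightly, with its key facing right. I'll compute its real pose.

```bash
cat > post.py <<'E'
import sys
from h import *
from cell import read_state
from scipy.spatial.transform import Rotation as Ro
from scipy.optimize import least_squares
np.set_printoptions(precision=2,suppress=True)
def main(side):
    s=read_state();R=Ro.from_euler("xyz",s["tool_rot"]);zt=R.apply([0,0,1]);print("tool z",zt,"predicted ring",s["eef_pos"]-16.6*zt,"foot",s["eef_pos"]+121.4*zt)
    p=pickle.load(open(side,"rb"));w=cloud(p);im=p["image"].astype(int);hsv=cv2.cvtColor(p["image"],cv2.COLOR_BGR2HSV).astype(int)
    e=s["eef_pos"];near=(np.hypot(w[...,0]-e[0],w[...,1]-e[1])<45)
    m=near&(abs(hsv[...,0]-108)<14)&(hsv[...,1]>140)&(w[...,2]>110)
    q=w[m];print("blue z range",q[:,2].min(),q[:,2].max(),"mean",q.mean(0))
    # white/grey body between ring and foot: per-height slices
    sl=near&(hsv[...,1]<45)&(hsv[...,2]>110)&(w[...,2]>90)
    P=w[sl];print("n",len(P))
    for a in np.arange(90,240,6):
        t=P[(P[:,2]>=a)&(P[:,2]<a+6)]
        if len(t)>3:print(a+3,len(t),t[:,:2].mean(0),np.ptp(t[:,0]))
main(sys.argv[1])
E
python3 post.py s5.pkl
```

```text
tool z [-0.02  0.02 -1.  ] predicted ring [ 489.06 -235.89  243.22] foot [ 485.74 -233.17  105.29]
blue z range 216.52973155916735 263.4242637893452 mean [ 489.41 -244.94  241.55]
n 1146
111 13 [ 483.72 -241.87] 14.71579315290137
117 25 [ 483.21 -241.38] 14.556819585658502
123 21 [ 482.46 -241.64] 11.328050953100444
129 19 [ 483.64 -242.64] 11.02158954039055
135 24 [ 483.35 -242.45] 12.249667625804193
141 15 [ 484.96 -243.17] 19.691616571988504
153 28 [ 483.52 -250.42] 29.112699577357034
159 134 [ 484.79 -244.75] 32.932663109508155
165 98 [ 483.14 -239.32] 32.66041878774644
171 24 [ 485.08 -242.35] 11.776226518108103
177 26 [ 485.4  -242.74] 13.91797432788104
183 23 [ 485.93 -242.85] 12.855590377121189
189 27 [ 486.17 -242.68] 12.561770726943564
195 22 [ 485.48 -243.11] 12.04827536457924
201 30 [ 485.91 -242.94] 13.721995338067643
207 25 [ 486.96 -243.  ] 13.468561587685485
213 15 [ 485.7  -243.94] 10.23798729823352
231 16 [ 486.35 -244.33] 18.48490781876484
237 16 [ 487.95 -244.8 ] 20.078808166037618
```

```bash
python3 rem.py 499.7 -251.8 224 159
```

```text
t 7.9833 pos [ 488.7 -235.6  226.6] rpy [179.46  -1.7  158.31] q [ 0.3   0.5   0.15  1.8  -0.11  0.88  1.7 ] w 5.2 F [-0.5  0.8 -1.4] T [-0.   -0.02  0.03]
tool shift mm [-16.3 -11.    2. ] roll rad -0.012
```

>>> send_rows(rows=[[-1,-0.006,-0.004,0.0,-0.006],[-1,-0.007,-0.005,0,-0.006],[-1,0,0,0,0],[-1,0,0,0,0]])

```text
clock: 8.32
eef_pos: [498.4, -247.7, 226.0]
tool_rot: [3.131, -0.03, 2.779]
force: [-0.5, 0.2, -2.0]
width: 5.3
```

```bash
python3 rem.py 499.7 -251.8 224 159
```

```text
t 8.3167 pos [ 498.4 -247.7  226. ] rpy [179.39  -1.73 159.22] q [ 0.32  0.52  0.15  1.76 -0.11  0.9   1.72] w 5.3 F [-0.5  0.2 -2. ] T [-0.01 -0.05 -0.  ]
tool shift mm [-2.8 -3.4  1.9] roll rad 0.004
```

>>> send_rows(rows=[[-1,-0.0018,-0.0022,0.002,0],[-1,-0.0012,-0.0014,0.004,0],[-1,0,0,0.003,0],[-1,0,0,0,0],[-1,0,0,0,0]])

```text
clock: 8.73
eef_pos: [499.6, -252.3, 215.5]
tool_rot: [3.131, -0.031, 2.779]
force: [0.1, 0.4, -1.5]
width: 5.5
```

```bash
python3 rem.py 499.7 -251.8 214 159;  python3 look.py side 240 384 220 360 s6;python3 look.py top 190 250 325 395 t6; python3 post.py s6.pkl
```

```text
t 8.7333 pos [ 499.6 -252.3  215.5] rpy [179.38  -1.78 159.2 ] q [ 0.33  0.54  0.15  1.76 -0.11  0.88  1.73] w 5.5 F [ 0.1  0.4 -1.5] T [-0.03 -0.04 -0.  ]
tool shift mm [0.  0.5 1.5] roll rad 0.003
tool z [-0.03  0.02 -1.  ] predicted ring [ 500.01 -252.6   232.27] foot [ 496.55 -249.67   94.34]
blue z range 205.60950540726748 252.95462921235261 mean [ 499.92 -261.44  230.51]
n 1133
99 10 [ 495.73 -258.54] 11.3072390934405
105 25 [ 493.74 -258.55] 12.325794374420866
111 21 [ 494.   -258.63] 12.548057368402567
117 23 [ 494.02 -257.95] 12.193184555697087
123 25 [ 493.97 -258.72] 11.746215391071303
129 16 [ 495.18 -259.13] 12.334713534269781
141 20 [ 493.59 -265.82] 29.12129094494304
147 85 [ 496.36 -263.24] 34.017652754653795
153 159 [ 494.17 -257.1 ] 32.34777143734607
159 23 [ 495.51 -258.42] 11.545302830353137
165 26 [ 495.84 -259.  ] 13.062138211585307
171 23 [ 496.82 -259.26] 12.54515907302249
177 26 [ 496.51 -259.4 ] 11.943779230811515
183 25 [ 495.73 -258.87] 11.798296768007106
189 26 [ 497.26 -259.68] 14.139954552479026
195 26 [ 496.96 -259.92] 12.031272285376076
201 18 [ 496.9  -259.95] 11.65397413530269
219 17 [ 496.93 -260.77] 18.226405871010684
225 12 [ 496.94 -260.76] 18.719653973486686
231 16 [ 498.9  -261.92] 19.369564961481842
237 14 [ 497.97 -261.14] 19.45801380822178
```

View pics/s6.png

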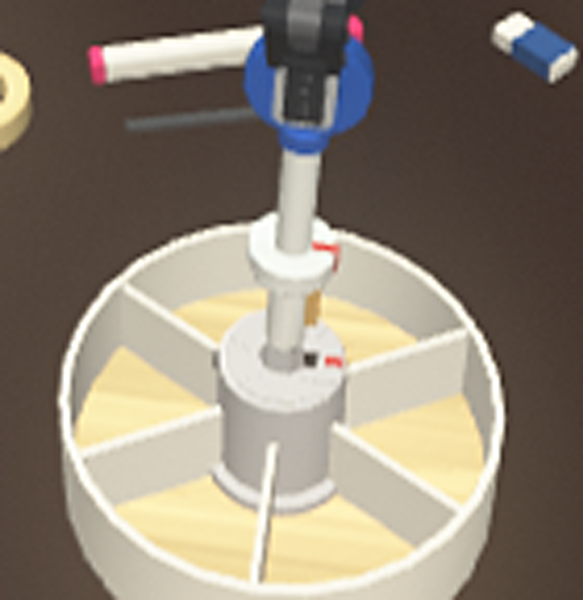

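View pics/t6.png

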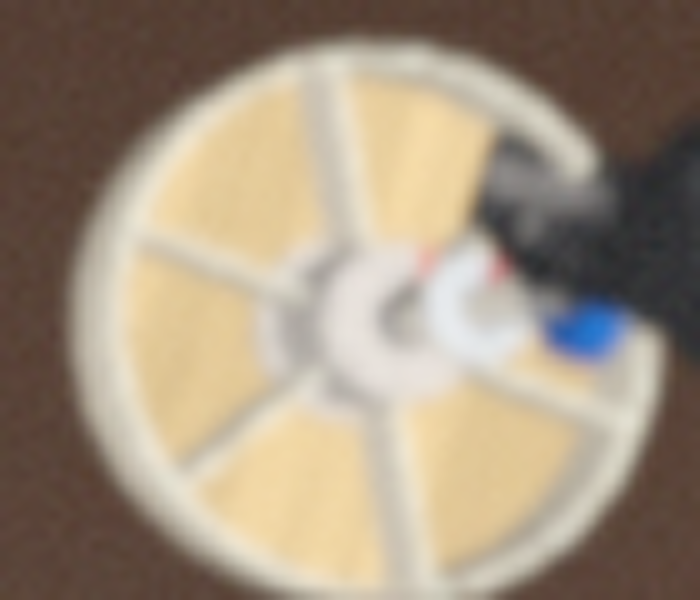

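The side view shows the shank end at (283,360) over the bore at (281,362), with the key side and the red mark both facing right. In the same camera frame the foot is at about (495.3, -252.3) and the bore at (495.6, -251.8). I'll lower gently.

>>> send_rows(rows=[[-1,0,0,0.003,0],[-1,0,0,0.003,0],[-1,0,0,0.003,0],[-1,0,0,0.002,0],[-1,0,0,0,0]])

```text
clock: 9.25
eef_pos: [499.4, -251.7, 203.9]
tool_rot: [3.13, -0.03, 2.779]
force: [0.1, -0.6, -1.7]
width: 5.4
```

```bash
python3 rem.py 499.6 -252.3 206 159;  python3 look.py side 260 384 230 350 s7
```

```text
t 9.25 pos [ 499.4 -251.7  203.9] rpy [179.36  -1.75 159.23] q [ 0.33  0.55  0.14  1.78 -0.11  0.85  1.74] w 5.4 F [ 0.1 -0.6 -1.7] T [-0.01 -0.03  0.08]
tool shift mm [-0.3 -0.5 -2.1] roll rad 0.004
```

View pics/s7.png

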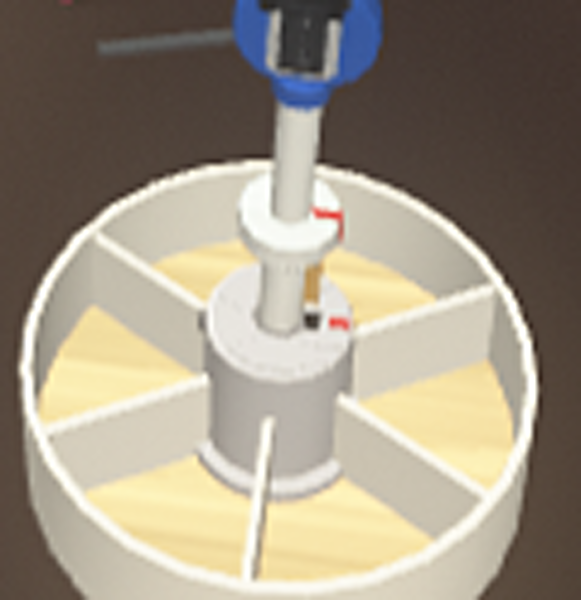

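The nose is entering the bore at (280,325) with no contact force, and the key lines up with the keyway at (312,318). I'll keep lowering.

>>> send_rows(rows=[[-1,0,0,0.002,0],[-1,0,0,0.003,0],[-1,0,0,0.003,0],[-1,0,0,0.001,0],[-1,0,0,0,0]])

```text
clock: 9.72
eef_pos: [499.4, -251.6, 194.2]
tool_rot: [3.131, -0.03, 2.779]
force: [-0.8, -0.1, -1.7]
width: 5.0
```

```bash
python3 rem.py 499.4 -251.7 192 159;  python3 look.py side 260 384 230 350 s8
```

```text
t 9.7167 pos [ 499.4 -251.6  194.2] rpy [179.37  -1.71 159.23] q [ 0.33  0.56  0.14  1.79 -0.11  0.83  1.74] w 5.0 F [-0.8 -0.1 -1.7] T [ 0.04 -0.06 -0.01]
tool shift mm [-0.1 -0.1  2.2] roll rad 0.004
```

View pics/s8.png

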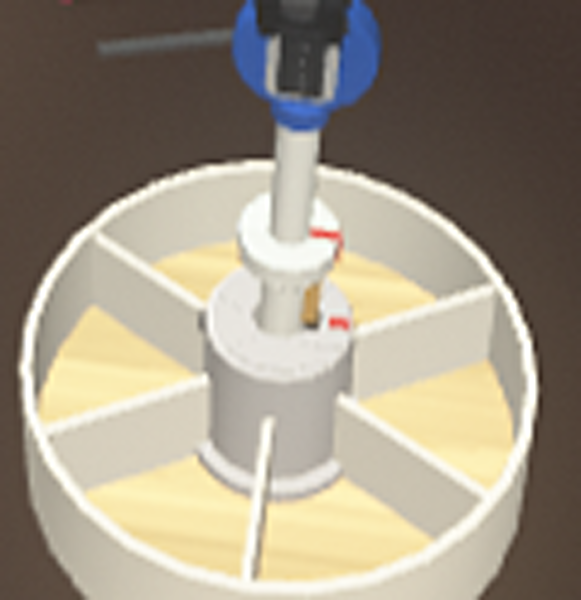

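>>> send_rows(rows=[[-1,0,0,0.002,0],[-1,0,0,0.002,0],[-1,0,0,0.002,0],[-1,0,0,0.001,0],[-1,0,0,0,0]])

```text
clock: 10.18
eef_pos: [499.4, -251.5, 186.7]
tool_rot: [3.131, -0.029, 2.779]
force: [-0.4, 0.6, -1.0]
width: 5.2
```

```bash
python3 rem.py 499.4 -251.7 186 159;  python3 look.py side 260 384 230 350 s9
```

```text
t 10.1833 pos [ 499.4 -251.5  186.7] rpy [179.37  -1.68 159.23] q [ 0.33  0.57  0.14  1.8  -0.12  0.81  1.74] w 5.2 F [-0.4  0.6 -1. ] T [ 0.   -0.09 -0.01]
tool shift mm [-0.1 -0.2  0.7] roll rad 0.004
```

View pics/s9.png

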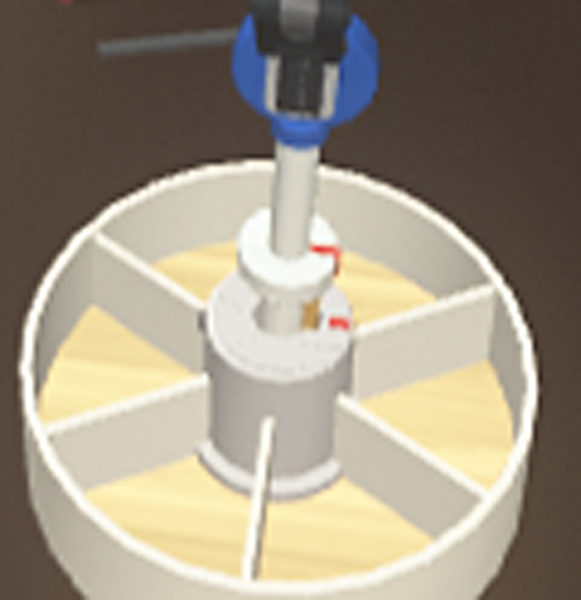

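The post is past key-rest height (TCP about 192) with no force, so the key is in the keyway. Continuing down.

>>> send_rows(rows=[[-1,0,0,0.002,0],[-1,0,0,0.003,0],[-1,0,0,0.003,0],[-1,0,0,0.002,0],[-1,0,0,0.001,0],[-1,0,0,0,0]])

```text
clock: 10.73
eef_pos: [499.1, -251.3, 174.6]
tool_rot: [3.131, -0.029, 2.779]
force: [-0.5, 0.4, -1.5]
width: 5.3
```

```bash
python3 rem.py 499.4 -251.7 172 159
```

```text
t 10.7333 pos [ 499.1 -251.3  174.6] rpy [179.37  -1.68 159.23] q [ 0.33  0.59  0.14  1.81 -0.12  0.78  1.74] w 5.3 F [-0.5  0.4 -1.5] T [-0.01 -0.04 -0.  ]
tool shift mm [-0.5 -0.3  2.6] roll rad 0.004
```

>>> send_rows(rows=[[-1,0,0,0.002,0],[-1,0,0,0.002,0],[-1,0,0,0.002,0],[-1,0,0,0.002,0],[-1,0,0,0.001,0]])

```text
clock: 11.15
eef_pos: [499.5, -251.5, 166.1]
tool_rot: [3.131, -0.028, 2.779]
force: [-1.6, 0.8, 3.8]
width: 5.3
```

```bash
python3 rem.py 499.4 -251.7 161.4 159; python3 look.py side 260 384 230 350 s10
```

```text
t 11.15 pos [ 499.5 -251.5  166.1] rpy [179.37  -1.59 159.22] q [ 0.33  0.6   0.13  1.82 -0.12  0.76  1.74] w 5.3 F [-1.6  0.8  3.8] T [ 0.22  0.43 -0.05]
tool shift mm [-0.1 -0.3  4.7] roll rad 0.004
```

View pics/s10.png

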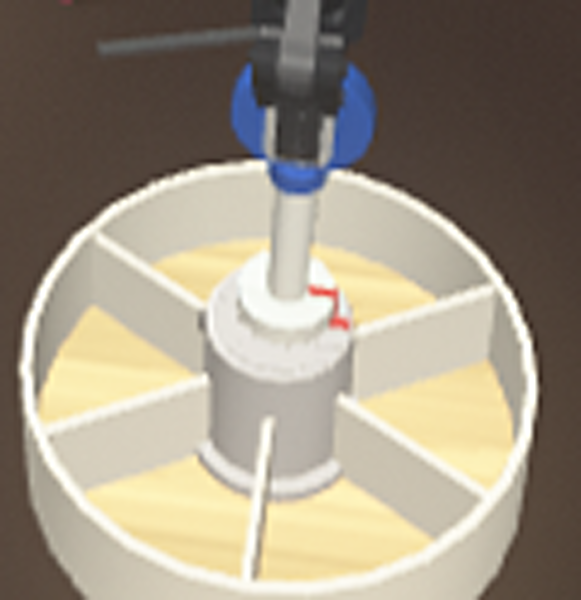

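The collar is nearly on the hub, at (287,320), and the spring is in contact with about 5.5 N net upward. I'll push it home.

>>> send_rows(rows=[[-1,0,0,0.002,0],[-1,0,0,0.002,0],[-1,0,0,0.002,0],[-1,0,0,0.002,0]])

```text
clock: 11.53
eef_pos: [499.5, -251.5, 161.3]
tool_rot: [3.13, -0.026, 2.779]
force: [-4.7, 3.3, 22.7]
width: 5.2
```

```bash
python3 rem.py 499.4 -251.7 161.4 159
```

```text
t 11.5333 pos [ 499.5 -251.5  161.3] rpy [179.34  -1.5  159.21] q [ 0.34  0.6   0.13  1.82 -0.12  0.75  1.75] w 5.2 F [-4.7  3.3 22.7] T [ 0.71  1.43 -0.02]
tool shift mm [ 0.  -0.2 -0.1] roll rad 0.004
```

>>> send_rows(rows=[[-1,0.001,0,0.0015,0],[-1,0.001,0,0.0015,0],[-1,0.001,0,0.0015,0]])

```text
clock: 11.78
eef_pos: [498.8, -251.3, 161.4]
tool_rot: [3.13, -0.02, 2.779]
force: [-1.2, 1.0, 10.7]
width: 5.4
```

```bash
python3 rem.py 499.4 -251.7 161.4 159; python3 look.py side 290 370 250 330 s11
```

```text
t 11.7833 pos [ 498.8 -251.3  161.4] rpy [179.32  -1.12 159.2 ] q [ 0.34  0.6   0.13  1.83 -0.13  0.74  1.75] w 5.4 F [-1.2  1.  10.7] T [0.33 0.57 0.03]
tool shift mm [-0.7 -0.2 -0. ] roll rad 0.004
```

View pics/s11.png

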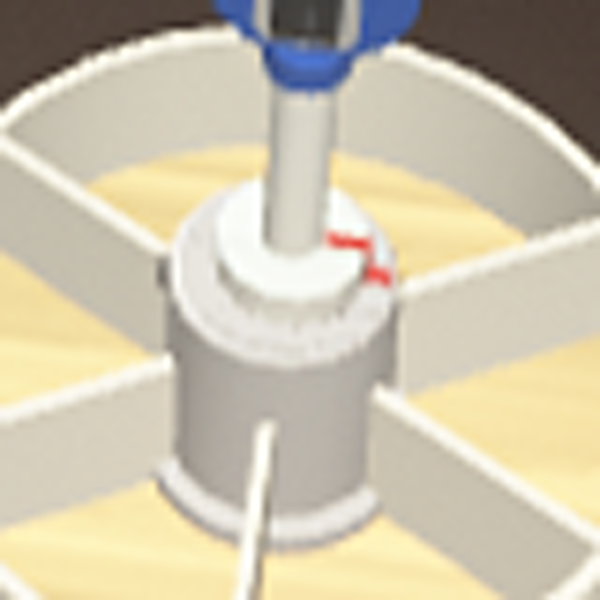

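The collar appears seated at (290,270) and the two red marks meet. The tilt dropped to 1.1° and the side load fell. I'll keep straightening and pressing.

>>> send_rows(rows=[[-1,0.001,0,0.002,0],[-1,0.001,0,0.002,0],[-1,0.001,0,0.0025,0],[-1,0.0005,0,0.0025,0]])

```text
clock: 12.17
eef_pos: [498.3, -251.1, 161.2]
tool_rot: [3.129, -0.01, 2.778]
force: [-5.3, 3.3, 21.1]
width: 5.3
```

```bash
python3 rem.py 498 -251.3 161.4 159
```

```text
t 12.1667 pos [ 498.3 -251.1  161.2] rpy [179.27  -0.57 159.19] q [ 0.34  0.6   0.13  1.84 -0.13  0.72  1.75] w 5.3 F [-5.3  3.3 21.1] T [0.67 1.5  0.02]
tool shift mm [ 0.2 -0.3 -0.2] roll rad 0.003
```

>>> send_rows(rows=[[-1,0.001,0,0.002,0],[-1,0.0005,0,0.002,0],[-1,0.0,0,0.002,0],[-1,0.0,0,0.002,0]])

```text
clock: 12.5
eef_pos: [497.7, -251.0, 161.1]
tool_rot: [3.128, -0.004, 2.778]
force: [-4.3, 2.4, 16.5]
width: 5.5
```

```bash
python3 rem.py 498 -251.3 161.4 159;python3 look.py side 290 370 250 330 s12;python3 look.py top 180 260 320 400 t12; python3 rem.py 498 -251.3 161.4 159; python3 post.py s12.pkl
```

```text
t 12.5 pos [ 497.7 -251.   161.1] rpy [179.22  -0.25 159.19] q [ 0.34  0.59  0.13  1.85 -0.13  0.71  1.75] w 5.5 F [-4.3  2.4 16.5] T [ 0.61  1.36 -0.04]
tool shift mm [-0.3 -0.1 -0.3] roll rad 0.003
t 12.6 pos [ 497.7 -251.   161.1] rpy [179.22  -0.25 159.19] q [ 0.34  0.59  0.13  1.85 -0.13  0.71  1.75] w 5.1 F [-4.4  2.1 15.8] T [0.59 1.26 0.  ]
tool shift mm [-0.3 -0.2 -0.3] roll rad 0.003
tool z [ 0.    0.01 -1.  ] predicted ring [ 497.72 -251.25  177.75] foot [ 497.84 -249.28   39.76]
blue z range 151.08809533171518 199.2412179970343 mean [ 500.02 -260.74  177.84]
n 870
93 82 [ 494.97 -261.14] 31.840191556863886
99 142 [ 494.58 -256.01] 32.40206761191604
105 19 [ 495.22 -258.05] 11.333556730447867
111 22 [ 496.39 -258.36] 13.333877515599568
117 19 [ 494.59 -257.96] 13.03415928839587
123 26 [ 495.52 -258.4 ] 12.271191357130363
129 21 [ 495.49 -257.85] 11.85474447406142
135 19 [ 495.86 -258.66] 11.289300927104136
141 25 [ 495.89 -258.61] 13.414399634133986
147 11 [ 496.22 -258.89] 10.446028985042346
165 10 [ 494.67 -258.98] 19.29083377605218
171 10 [ 496.23 -260.16] 19.228589747034903
177 13 [ 495.29 -259.15] 20.498271590716
183 7 [ 492.91 -258.48] 18.65915711557159
```

View pics/s12.png

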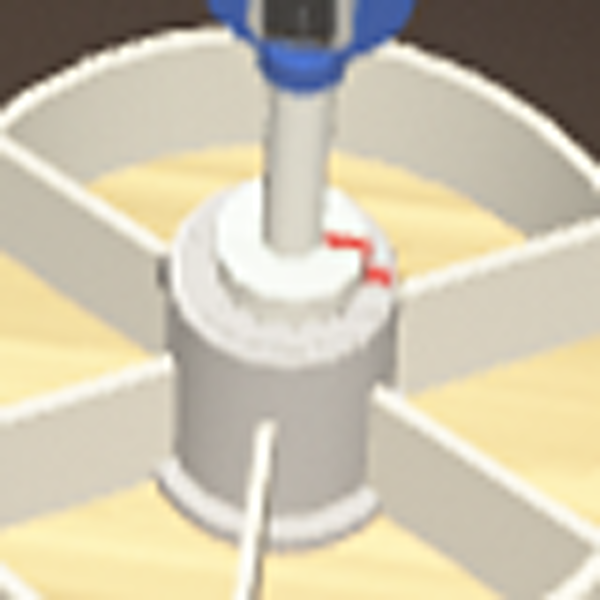

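View pics/t12.png

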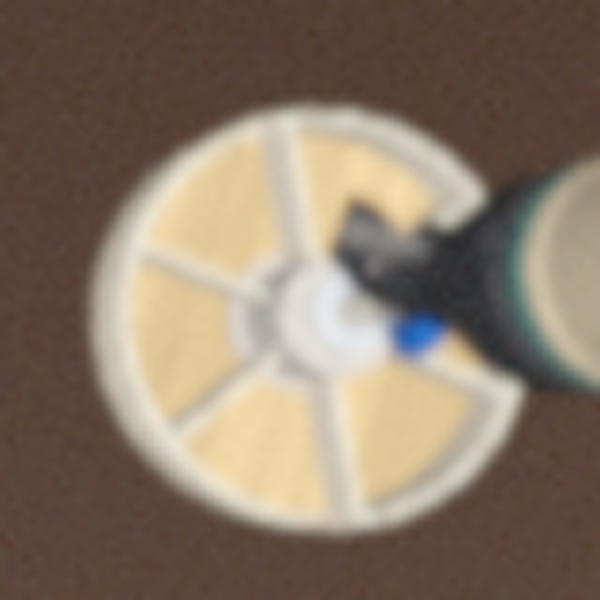

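Run:
```python
from h import *
np.set_printoptions(precision=3,suppress=True)
for f in("side0.pkl","s12.pkl"):
    p=pickle.load(open(f,"rb"));w=cloud(p);hsv=cv2.cvtColor(p["image"],cv2.COLOR_BGR2HSV).astype(int)
    r=np.hypot(w[...,0]-495.6,w[...,1]+252.2)
    for nm,lo,hi,z in(("hub",19.5,24.5,85),("collar",9,15.5,95)):
        m=(r>lo)&(r<hi)&(abs(w[...,2]-z)<3.5);P=w[m]
        if len(P)<20:print(nm,len(P));continue
        A=np.c_[P[:,0]-495.6,P[:,1]+252.2,np.ones(len(P))];c=np.linalg.lstsq(A,P[:,2],rcond=None)[0];rs=P[:,2]-A@c
        print(f,nm,len(P),"slope deg",np.degrees(c[:2]),"z at axis",c[2],"median",np.median(P[:,2]),"sd",rs.std(),rs.std()/len(P)**.5)
```

```text
side0.pkl hub 210 slope deg [0.844 0.725] z at axis 85.87129801400641 median 85.91001285534551 sd 0.995291153154173 0.06868161463098311
collar 0
s12.pkl hub 166 slope deg [0.985 0.862] z at axis 85.93679791557415 median 85.9006620075682 sd 1.0042181420401826 0.07794244388683245
s12.pkl collar 119 slope deg [0.901 0.84 ] z at axis 96.56192002647232 median 96.6740027017741 sd 1.0043938334745586 0.09207263175705314
```

The collar and hub faces are parallel to within about 0.1°. The collar height suggests a gap of 0 to 0.6 mm, which is within the depth noise. I'll push harder to see whether any travel remains.

>>> send_rows(rows=[[-1,0.0003,0,0.004,0],[-1,0.0003,0,0.005,0],[-1,0,0,0.005,0]])

```text
clock: 12.85
eef_pos: [500.5, -252.2, 160.6]
tool_rot: [3.126, 0.007, 2.777]
force: [-8.7, 5.0, 39.0]
width: 5.5
```

```bash
python3 rem.py 498 -251.3 161.4 159; python3 look.py side 290 370 250 330 s13; python3 rem.py 498 -251.3 161.4 159
cat > gap.py <<'E'
from h import *
import sys
np.set_printoptions(precision=3,suppress=True)
for f in sys.argv[1:]:
    p=pickle.load(open(f,"rb"));w=cloud(p)
    r=np.hypot(w[...,0]-495.6,w[...,1]+252.2)
    out=[]
    for nm,lo,hi,z in(("hub",19.5,24.5,85.9),("collar",9,15.5,96)):
        m=(r>lo)&(r<hi)&(abs(w[...,2]-z)<4);out.append((np.median(w[m][:,2]),w[m][:,2].mean(),m.sum()))
    print(f,out)
E
python3 gap.py s10.pkl s11.pkl s12.pkl s13.pkl
```

```text
t 12.85 pos [ 500.5 -252.2  160.6] rpy [179.13   0.42 159.14] q [ 0.34  0.59  0.13  1.85 -0.13  0.7   1.76] w 5.5 F [-8.7  5.  39. ] T [1.4  2.07 0.02]
tool shift mm [ 2.6  0.  -0.9] roll rad 0.002
t 12.9 pos [ 500.4 -252.2  160.6] rpy [179.12   0.42 159.13] q [ 0.34  0.59  0.13  1.85 -0.13  0.7   1.76] w 4.9 F [-7.9  4.8 37. ] T [ 1.03  1.9  -0.01]
tool shift mm [ 2.6 -0.  -0.9] roll rad 0.002
s10.pkl [(np.float64(85.96339923792033), np.float64(85.98640678185023), np.int64(161)), (np.float64(98.17957704717959), np.float64(97.27876442138951), np.int64(22))]
s11.pkl [(np.float64(85.821289316187), np.float64(85.86123585284012), np.int64(157)), (np.float64(96.79405894678686), np.float64(96.82092357449666), np.int64(122))]
s12.pkl [(np.float64(85.91147204318229), np.float64(85.77133566647524), np.int64(167)), (np.float64(96.68466478451816), np.float64(96.54710901652436), np.int64(119))]
s13.pkl [(np.float64(86.12409502972693), np.float64(86.0250891374068), np.int64(165)), (np.float64(96.61627411885863), np.float64(96.56621966641686), np.int64(124))]
```

Force rose to 39 N with no further collar travel: the collar stays 10.5 to 10.7 mm above the hub face, against its 10 mm thickness. It's seated. I'll ease to a moderate hold and remove the sideways drift.

>>> send_rows(rows=[[-1,0.002,0,0.001,0],[-1,0.002,0,0.001,0],[-1,0.001,0,0.0015,0],[-1,0.0005,0,0.002,0]])

```text
clock: 13.23
eef_pos: [499.1, -251.7, 162.4]
tool_rot: [3.126, 0.02, 2.777]
force: [-0.8, 0.6, 6.6]
width: 5.2
```

```bash
python3 rem.py 498 -251.3 161.4 159; python3 look.py side 270 370 240 340 s14; python3 rem.py 498 -251.3 161.4 159;python3 gap.py s14.pkl; python3 post.py s14.pkl | tail -12
```

```text
t 13.2333 pos [ 499.1 -251.7  162.4] rpy [179.1    1.17 159.11] q [ 0.35  0.58  0.12  1.87 -0.13  0.68  1.76] w 5.2 F [-0.8  0.6  6.6] T [ 0.24  0.61 -0.01]
tool shift mm [ 1.1 -0.   1. ] roll rad 0.002
t 13.2833 pos [ 499.  -251.7  162.1] rpy [179.11   1.16 159.11] q [ 0.35  0.58  0.12  1.87 -0.13  0.68  1.76] w 5.3 F [-0.4  0.9  6.5] T [ 0.18  0.27 -0.02]
tool shift mm [1.1 0.1 0.7] roll rad 0.002
s14.pkl [(np.float64(86.03358137545973), np.float64(86.01869112679576), np.int64(159)), (np.float64(98.25020052663103), np.float64(98.07690695542989), np.int64(119))]
105 22 [ 495.37 -258.09] 11.069898433625724
111 18 [ 495.93 -257.88] 13.259919211622048
117 23 [ 495.32 -258.29] 13.48859656783975
123 20 [ 494.86 -258.23] 12.032085662376346
129 21 [ 495.4  -258.27] 12.250013577687923
135 22 [ 495.63 -258.63] 11.075121868332587
141 22 [ 496.24 -258.89] 13.136879509401638
147 18 [ 495.95 -259.02] 12.975941215126227
165 9 [ 496.09 -259.34] 17.903804462042615
171 14 [ 496.91 -260.29] 19.188163391007777
177 12 [ 496.92 -260.6 ] 19.033417673031465
183 11 [ 496.27 -260.24] 19.45956661308378
```

View pics/s14.png

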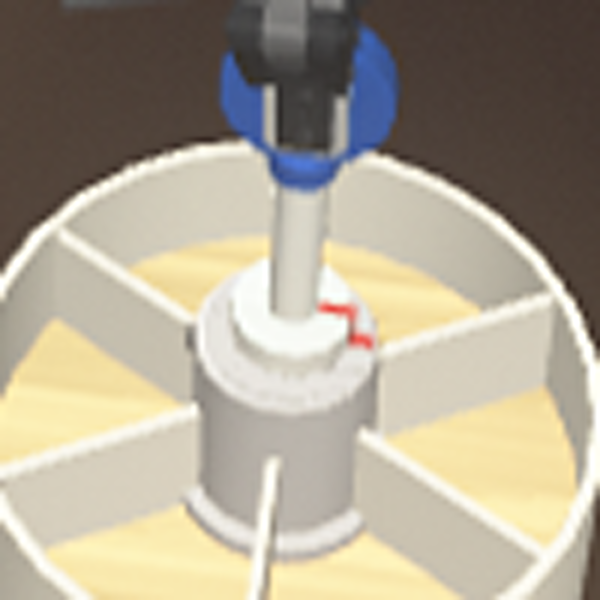

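I eased off too far and the spring lifted the collar about 1.6 mm. That does confirm the earlier readings were fully home. Pressing down again.

>>> send_rows(rows=[[-1,0.0003,0,0.003,0],[-1,0.0003,0,0.003,0],[-1,0.0003,0,0.003,0],[-1,0.0003,0,0.003,0]])

```text
clock: 13.62
eef_pos: [499.5, -252.0, 160.5]
tool_rot: [3.124, 0.027, 2.776]
force: [-5.4, 3.0, 25.4]
width: 5.3
```

```bash
python3 rem.py 498 -251.3 161.4 159; python3 look.py side 270 370 240 340 s15; python3 rem.py 498 -251.3 161.4 159;python3 gap.py s15.pkl
```

```text
t 13.6167 pos [ 499.5 -252.   160.5] rpy [179.02   1.56 159.06] q [ 0.35  0.58  0.12  1.87 -0.14  0.67  1.76] w 5.3 F [-5.4  3.  25.4] T [0.8  1.78 0.02]
tool shift mm [ 1.6  0.1 -0.9] roll rad 0.001
t 13.6667 pos [ 499.5 -252.   160.5] rpy [179.01   1.56 159.06] q [ 0.35  0.58  0.12  1.87 -0.14  0.67  1.76] w 5.0 F [-5.5  3.6 23.5] T [0.75 1.67 0.  ]
tool shift mm [ 1.6  0.1 -1. ] roll rad 0.001
s15.pkl [(np.float64(85.9201917299302), np.float64(86.07138951619551), np.int64(162)), (np.float64(96.68371437841222), np.float64(96.6216710217444), np.int64(118))]
```

The collar reads 96.6 mm again, the same as at 39 N, so it is fully home. I'll check that the hold is steady over time.

```bash
python3 - <<'E'
from cell import *
import pickle
for i in range(20):
    p=get_image("side");s=read_state()
    if i%4==3:print(round(s["clock"],2),s["force"].round(1),s["eef_pos"].round(2),round(s["width"],1))
pickle.dump(p,open("s16.pkl","wb"))
E
python3 gap.py s16.pkl
```

```text
13.87 [-6.4  3.  25. ] [ 499.49 -252.03  160.48] 5.3
14.07 [-6.7  3.7 24.3] [ 499.5  -251.96  160.49] 5.2
14.27 [-6.2  2.4 24.6] [ 499.5  -251.98  160.47] 5.0
14.47 [-6.7  3.4 24.7] [ 499.5  -251.98  160.48] 5.3
14.67 [-6.3  3.3 24.4] [ 499.51 -251.96  160.48] 5.3
s16.pkl [(np.float64(85.9927356911746), np.float64(85.95136687311606), np.int64(170)), (np.float64(96.65949047113152), np.float64(96.53222599263978), np.int64(135))]
```

Run:
```python
from h import *
p=pickle.load(open("s16.pkl","rb"));w=cloud(p);r=np.hypot(w[...,0]-495.6,w[...,1]+252.2)
for lo,hi,z in((19.5,24.5,86),(9,15.5,96.5)):
    m=(r>lo)&(r<hi)&(abs(w[...,2]-z)<3.5);P=w[m];A=np.c_[P[:,0]-495.6,P[:,1]+252.2,np.ones(len(P))];c=np.linalg.lstsq(A,P[:,2],rcond=None)[0];print(np.degrees(c[:2]).round(2),c[2].round(2))
cv2.imwrite("pics/s16.png",p["image"])
```

```text
[0.7  0.33] 86.06
[0.69 2.39] 96.77
```

View pics/s16.png

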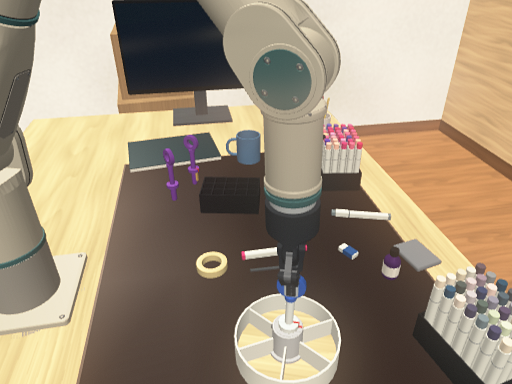

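```bash
cat > avg.py <<'E'
from h import *
from cell import *
from scipy.spatial.transform import Rotation as Ro
s=read_state();print("tool z",Ro.from_euler("xyz",s["tool_rot"]).apply([0,0,1]).round(4),s["clock"],s["force"].round(1),s["eef_pos"].round(1))
F=[get_image("side") for _ in range(12)]
z=np.stack([f["z_map"] for f in F]).astype(float);p=dict(F[0]);p["z_map"]=np.median(z,0);print("framenoise",np.median(z.std(0)))
w=cloud(p);r=np.hypot(w[...,0]-495.6,w[...,1]+252.2)
for lo,hi,zz in((19.5,24.5,86),(9,15,96.5)):
    m=(r>lo)&(r<hi)&(abs(w[...,2]-zz)<3);P=w[m];A=np.c_[P[:,0]-495.6,P[:,1]+252.2,np.ones(len(P))];c=np.linalg.lstsq(A,P[:,2],rcond=None)[0];rs=P[:,2]-A@c
    k=abs(rs)<2*rs.std();c=np.linalg.lstsq(A[k],P[k,2],rcond=None)[0];print(len(P),np.degrees(c[:2]).round(2),c[2].round(2),rs.std().round(2),"med",np.median(P[:,2]).round(2))
# axis of neck
hsv=cv2.cvtColor(F[0]["image"],cv2.COLOR_BGR2HSV).astype(int)
m=(r<14)&(hsv[...,1]<45)&(hsv[...,2]>110)&(w[...,2]>100)&(w[...,2]<150)
P=w[m];c=np.polyfit(P[:,2],P[:,0],1),np.polyfit(P[:,2],P[:,1],1);print("neck lean deg",np.degrees(c[0][0]).round(2),np.degrees(c[1][0]).round(2),len(P))
E
python3 avg.py
```

```text
tool z [ 0.0315  0.0063 -0.9995] 14.6667 [-6.3  3.3 24.4] [ 499.5 -252.   160.5]
framenoise 1.772789500307737
165 [0.74 0.57] 86.11 0.63 med 86.01
111 [-0.65  1.48] 96.84 0.28 med 96.78
neck lean deg 0.75 -1.4 166
```

Averaged depth shows the post leaning about 1.5° toward (+x, -y), so the collar bears mostly on one edge. I'll shift the ring about 2 mm back over the bore axis while pressing.

>>> send_rows(rows=[[-1,0.002,0,0.0025,0],[-1,0.002,0,0.0025,0],[-1,0.0025,0,0.0025,0],[-1,0.0025,0,0.003,0]])

```text
clock: 15.6
eef_pos: [498.0, -251.4, 160.4]
tool_rot: [3.124, 0.047, 2.776]
force: [-3.2, 3.0, 25.3]
width: 4.9
```

```bash
python3 avg.py; python3 rem.py 497.5 -250.8 160.5 159
```

```text
tool z [ 4.970e-02 -4.000e-04 -9.988e-01] 15.6 [-3.2  3.  25.3] [ 498.  -251.4  160.4]
framenoise 1.7819838752110175
166 [0.47 0.51] 86.07 0.52 med 85.98
113 [0.5  0.91] 96.7 0.37 med 96.64
neck lean deg -0.62 -0.12 167
t 16.2 pos [ 497.9 -251.4  160.4] rpy [179.01   2.65 159.07] q [ 0.35  0.57  0.12  1.89 -0.14  0.64  1.77] w 5.6 F [-2.4  1.8 20.6] T [0.4  0.81 0.04]
tool shift mm [ 0.6  0.4 -0.1] roll rad 0.001
```

```bash
python3 avg.py
python3 - <<'E'
from cell import *
s=read_state();print(s["clock"],s["force"].round(1),s["eef_pos"].round(2),s["width"])
E
```

```text
tool z [ 4.940e-02 -3.000e-04 -9.988e-01] 16.2 [-2.4  1.8 20.6] [ 497.9 -251.4  160.4]
framenoise 1.7723925898612842
165 [0.49 0.5 ] 86.09 0.52 med 85.97
112 [0.59 1.32] 96.69 0.33 med 96.62
neck lean deg -0.27 -0.34 169
16.8 [-3.2  2.5 20.7] [ 497.98 -251.42  160.45] 5.355857099294574
```

The hold is steady: 20.7 N, with the collar parallel to the hub and the neck upright. Handing in.

```bash
python3 -c "
from cell import *
print(finish_job());s=read_state();print(s['clock'],s['force'].round(1),s['eef_pos'].round(2))"
```

```text
the job is handed in; nothing more can be done
None
the job is handed in; nothing more can be done
```

The post is in the carousel hub with its key in the keyway, and the arm is still gripping the blue ring and pressing it home. I handed the job in at about 16.8 s, and nothing else on the desk appeared disturbed in the last full picture.

**How it went:** I gripped the ring, lifted the post out of the box, carried it to the hub and turned it to the keyway's angle. The key passed its rest height with no force, so no searching was needed. I then pushed against the spring and straightened the post.

**Last checks:**
- **Push:** about 21 N net was held steady for 0.6 s. The spring pushes up with 9 N when flush, so the collar is bearing on the hub.
- **Fit:** the collar face is parallel to the hub face within about 1°, the neck is upright within about 0.5°, and the red marks on collar and hub meet.

**What disagreed or went wrong:**
- **Collar height:** the depth picture puts the collar's top about 10.6 mm above the hub face, while the collar is 10 mm thick. Pressing at up to 39 N did not change it, so I took the extra 0.6 mm as camera error. I could not rule out a small gap.
- **Gripper width:** it reads 5.3 mm on the 12 mm thick ring. The hold itself was firm throughout.
- **Eased off once:** partway through I relaxed the push too far and the collar rose about 1.6 mm. I pressed it home again straight away.
- **Tool tilt:** the gripper ended up tilted about 2.8°, though the post itself stands upright.

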